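# Step the filter turret to blue

## Robot

A 6-joint arm with a two-finger parallel gripper is mounted at the origin on the work surface. World frame = base frame: x ahead of the robot, y to its left, z up, the work surface at z = 0. Lengths are in mm, angles in rad, forces in N, time in s.
With the tool pointing down it reaches from about 350 to 775 mm from the base axis. Payload 7.3 kg.
Tool frame: the origin (TCP) lies at the very end of the fingers, on their centre line; the grasp point (between the pads) lies 19 mm behind it; z points along the fingers, y is the line along which they close (so a half turn about z gives the same grasp; the last joint's range is limited). The gripper opens to 92 mm and grips with 3 to 60 N. Pads are 19 mm wide; open, the fingers measure 130 mm over their backs; the gripper's body (75 mm by 190 mm) begins 47 mm behind the grasp point.
Start: joints at [1.176, 0.342, 1.524, -0, 1.275, -0.146], TCP at [129.26, 508.858, 226.741] pointing down, gripper open.
Joint ranges: [-2.53, 2.53], [-0.77, 2.02], [0.04, 2.7], [-1, 4.14], [0.28, 2.66], [-3.11, 3.11]. Speed limits (rad/s): [2.57, 2.57, 3.14, 3.14, 3.14, 3.14].

## Interface

Orientations are given as [roll, pitch, yaw] about the fixed x, y, z axes, in that order (R = Rz(yaw) Ry(pitch) Rx(roll)).
In Python, from plant import * gives the robot as it stands.
- The arm moves only by the tool arm_command, never from a script. Its arguments are lists of equal length, an entry for each row: "gripper": the finger opening in mm, from 0 to 91.8; "dp": the shift along the tool's x, y, z in units of 25 mm (1.0 is 25 mm), a list of three; "twist": the turn about the tool's z in units of 5 degrees (1.0 is 5 degrees). A call has exactly 5 rows; each row shifts and turns the commanded pose from where the row before left it, along the tool's axes as they then stand; what a row does not reach is not made up. A row lasts 1/8 s, in which the tool goes at most 62.5 mm and 10.7 degrees, less where a joint would pass 70% of its speed; a pose out of reach is approached as far as the arm can. A call is refused whole if a number of a shift passes 1 or a number of a turn 1, either way. A call with a gripper value outside its range is refused whole. The fingers move at their own pace and stop on an object; the grip force is fixed at half the most. Time passes only in rows, so rows that do not move let the fingers close, or fill a call up. It gives the time, the measured TCP pose, the force, the opening and the grip force at its end, in the units of the state.
- get_obs(): the state, without advancing time (a new reading comes with each control period).
- capture(name): name is "side" or "top"; returns the picture (420x560x3 uint8, red, green, blue); there is no depth.
- get_calibration(name): a dict with "mtx" (3x3 intrinsics, pixels), "position" and "attitude" of the camera in the world. Camera axes: x right, y down, z forward; pixel columns grow to the right and rows downward; lengths in mm; the calibration is good to about 2 mm. A picture is of the moment at which its call begins. get_calibration takes no time and is no camera call.
- close_job(): hands the job in; it is judged then, once.
The state is a dict: "time": time; "joint_positions": joint angles; "dq": joint speeds; "tau": joint torques, N m; "tool_pos": TCP position; "tcp_rot": TCP orientation; "contact_force": force on the tool from outside, world axes, zero at the start; "moment": the same for the moment, N m; "grip_width": finger opening in mm; "finger_force": force on a finger pad.
Only numpy, scipy, OpenCV 4.12 (cv2) and the standard library are available. Lean on these libraries where they do the work, as an engineer would, in place of code of your own. Each camera call takes 0.05 s, during which the arm holds its last target. There are 200 camera calls.

## Task

Bring the blue filter under the lamp: push the turret's upright tabs gently round with the fingertips, from tab to tab as needed, until the blue filter is centred under the lamp head, its tab in line with the red stripe on the lamp arm. Only push: do not take a tab between the fingers, and leave the flask, the bottle and the objective as they stand.

Things in the scene. Friction and masses are not known exactly. Their poses are not given: they have to be found in the camera images.
- unit: Fixed bench lamp unit: white base 280 x 200 mm, 30 mm high (x -95 to +185, y -100 to +100 mm), black filter turret on it, white column and arm with black lamp head. Origin: on the turret's vertical axis at bench level; x points to the lamp head and column, z up. Arm: 34 mm wide over y = 0, x 30 to 175, z 93 to 117 mm, red stripe on top. Column: 60 mm wide, x 130 to 175 mm.
- turret: Turning part with six upright coloured tabs; unit's origin, x points to the blue tab. Tab: radial fin 75 to 110 mm from the axis, 10 mm thick, top 70 mm above bench, 24 mm above the black disc (radius 85, face at 46 mm, flat aluminium hub cap 6 mm higher). One every 60 degrees, counter-clockwise from above: blue, green, yellow, red, white, orange. They pass freely under the arm.
- blue_filter (a point): Centre of the blue filter window (32 mm across), on the disc's face, 55 mm from the turret's axis, on the same radius as the blue tab. It starts 0.8 rad or more of turn from the lamp. The turret turns either way (stops only 0.9 rad beyond one full turn from blue to blue), has no detents or spring, about 0.13 N m of friction (1.5 N at a tab), and stays where it is left. Only pushing on the tabs turns it; rubbing the disc does not.
- lamp_axis (a point): Point on the lamp head's vertical centre line at the height of the disc's face: where the centre of the filter in use belongs (55 mm from the turret's axis, in line with the red stripe). The lamp head is 42 mm wide and its underside is 77 mm above the bench.
- flask: Loose bystander: small clear culture flask lying flat, with orange floor and blue cap, 77 x 40 x 26 mm; origin under its middle, z up.
- bottle: Loose bystander: amber bottle with white cap, 52 mm across, 100 mm tall, standing; origin at the centre of its foot, z up.
- objective: Loose bystander: steel microscope objective with green and black bands, standing on the bench, stepped narrower to the top, 34 mm across, 50 mm tall; origin at the centre of its foot, z up.
- tab_blue (a point): Middle of the top edge of the blue tab, 92.5 mm from the turret's axis, 70 mm above the bench.
- tab_green (a point): Middle of the top edge of the green tab, 92.5 mm from the turret's axis, 70 mm above the bench.
- tab_yellow (a point): Middle of the top edge of the yellow tab, 92.5 mm from the turret's axis, 70 mm above the bench.
- tab_red (a point): Middle of the top edge of the red tab, 92.5 mm from the turret's axis, 70 mm above the bench.
- tab_white (a point): Middle of the top edge of the white tab, 92.5 mm from the turret's axis, 70 mm above the bench.
- tab_orange (a point): Middle of the top edge of the orange tab, 92.5 mm from the turret's axis, 70 mm above the bench.

How it is judged:
By the outcome, as a careful person would: the job done as asked, in the order asked, and still so for the second after the job is handed in, with the robot touching nothing.
It also fails if it takes over 64 s, if anything falls off the work surface, if the arm or the gripper's body presses on something with over 40 N, if the wrist force passes 120 N, or if a joint passes its speed limit or range.

## Working session

There is one attempt and no reset: what is moved stays moved. The work goes in short steps, Python scripts to look and compute and a tool call to move; the robot and the scene stay as the last step left them, time stands still between calls to the robot, and variables do not carry over. Pictures are saved under pics/ and viewed, at most 10 in all, crops included, and the job is handed in when it is done.

Besides the shell and the picture viewer there is one more tool, called after "Emit:" in YAML: its name, and indented under it one key for each argument. arm_command: Moves the arm, as the interface text tells. Its arguments: {"type":"object","properties":{"gripper":{"type":"array"},"dp":{"type":"array"},"twist":{"type":"array"}},"required":["gripper","dp","twist"]}

```bash
mkdir -p pics; cat > h.py <<'E'
from plant import *
import numpy as np, cv2
def save(n,f):
    im=capture(n); cv2.imwrite('pics/'+f,cv2.cvtColor(im,cv2.COLOR_RGB2BGR)); return im
E
python3 - <<'E'
from h import *
for n in('top','side'):
    save(n,n+'0.png'); print(n,get_calibration(n))
o=get_obs(); print(o['time'],o['tool_pos'],o['tcp_rot'],o['grip_width'])
E
```

```text
top {'mtx': array([[384.95877561,   0.        , 286.73085786],
       [  0.        , 384.95877561, 216.85288693],
       [  0.        ,   0.        ,   1.        ]]), 'position': array([475.55910812,  30.59626506, 784.57294181]), 'attitude': array([-3.04302742, -0.00967657, -1.55716106])}
side {'mtx': array([[446.47830036,   0.        , 278.76903619],
       [  0.        , 446.47830036, 215.43238657],
       [  0.        ,   0.        ,   1.        ]]), 'position': array([ 402.57314419, -772.47292299,  643.86031137]), 'attitude': array([-2.18009198, -0.02257559, -0.15440993])}
0.1 [129.11938046 508.49311452 226.1006703 ] [-3.14019756e+00 -2.07384104e-04  2.89276321e+00] 91.79756980592421
```

View pics/top0.png

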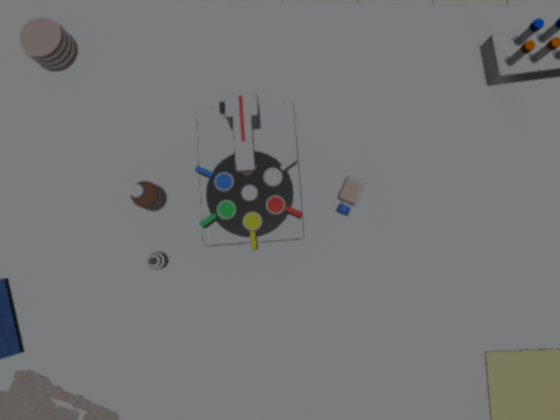

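View pics/side0.png

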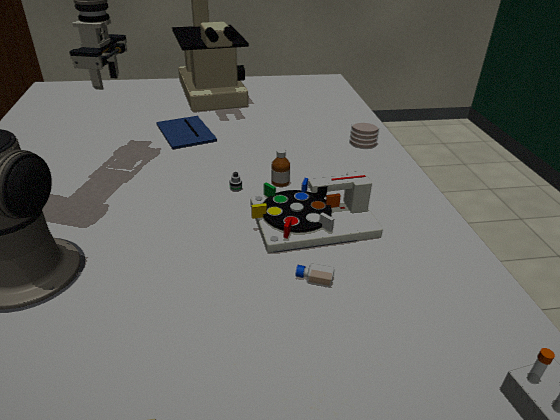

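The top view shows the turret centre near (250,193), with the lamp arm pointing up the image. Blue is at the upper left (205,172), then counter-clockwise green (208,220), yellow (253,240) and red (293,212). Blue needs about 60° clockwise. The plan is to push yellow towards green's place, on the side away from the arm. The side view agrees.

```bash
cat >> h.py <<'E'
from scipy.spatial.transform import Rotation as Ro
def ray(n,uv,z):
    c=get_calibration(n); uv=np.atleast_2d(uv)
    d=np.c_[uv,np.ones(len(uv))]@np.linalg.inv(c['mtx']).T@Ro.from_euler('xyz',c['attitude']).as_matrix().T
    return c['position']+d*((z-c['position'][2])/d[:,2])[:,None]
H=dict(blue=(100,125),green=(50,80),yellow=(24,34),red=(0,6))
def mask(im,col,box):
    h=cv2.cvtColor(im,cv2.COLOR_RGB2HSV); lo,hi=H[col]
    m=cv2.inRange(h,(lo,110,50),(hi,255,255))
    k=np.zeros_like(m); x0,x1,y0,y1=box; k[y0:y1,x0:x1]=1
    return m*k
def cen(m): y,x=np.nonzero(m); return np.array([x.mean(),y.mean()]),len(x)
def measure(im):
    r={}
    # stripe: principal axis at z=117
    m=mask(im,'red',(232,250,90,142)); y,x=np.nonzero(m)
    p=ray('top',np.c_[x,y].astype(float),117)[:,:2]; v=cv2.fitLine(p.astype(np.float32),cv2.DIST_L2,0,.01,.01).ravel()
    d=v[:2]*np.sign(v[0]); r['stripe']=(len(x),np.degrees(np.arctan2(d[1],d[0])),p.mean(0),p.min(0),p.max(0))
    for c in('blue','green','yellow','red'):
        m=mask(im,c,(190,310,150,255)); n,l,s,ce=cv2.connectedComponentsWithStats(m)
        r[c]=[(s[i,4],ce[i].round(1)) for i in range(1,n) if s[i,4]>15]
    return r
E
python3 - <<'E'
from h import *
im=cv2.cvtColor(cv2.imread('pics/top0.png'),cv2.COLOR_BGR2RGB)
r=measure(im)
print(r.pop('stripe'))
for c,l in r.items():
    for n,p in l: print(c,n,p,'z46',ray('top',p,46)[0,:2].round(1),'z64',ray('top',p,64)[0,:2].round(1))
g=cv2.cvtColor(im,cv2.COLOR_RGB2GRAY); m=cv2.inRange(g,0,45); m[:140]=0;m[250:]=0;m[:,:195]=0;m[:,300:]=0
m=cv2.morphologyEx(m,cv2.MORPH_OPEN,np.ones((9,9)));c=max(cv2.findContours(m,0,1)[0],key=cv2.contourArea)
(e,rad)=cv2.minEnclosingCircle(c);print('disc',e,rad,ray('top',e,46))
cv2.imwrite('pics/z.png',cv2.resize(cv2.imread('pics/top0.png')[85:255,185:315],None,fx=4.4,fy=3.5*1.0,interpolation=2)[:598])
E
```

```text
(107, np.float32(4.9921107), array([718.92773099, 108.62314901]), array([677.62131062, 104.55843733]), array([758.56225804, 113.74417613]))
blue 99 [204.5 171.7] z46 [634.7 185.7] z64 [630.8 181.9]
blue 194 [223.5 181.1] z46 [616.7 148.2] z64 [613.2 145.4]
green 184 [225.9 209.2] z46 [561.8 142. ] z64 [559.7 139.3]
green 98 [208.6 219.4] z46 [541.6 174.6] z64 [540.  171.1]
yellow 192 [251.9 220.8] z46 [540.1  91.4] z64 [538.5  89.9]
yellow 98 [253.1 239.3] z46 [504.5  88.3] z64 [503.8  86.9]
red 184 [275.  204.2] z46 [572.9  47.5] z64 [570.6  47.1]
red 95 [292.6 211.2] z46 [559.8  13.3] z64 [557.8  13.7]
disc (262.5, 160.5) 8.514793395996094 [[658.7004255  73.3269406  46.       ]]
```

View pics/z.png

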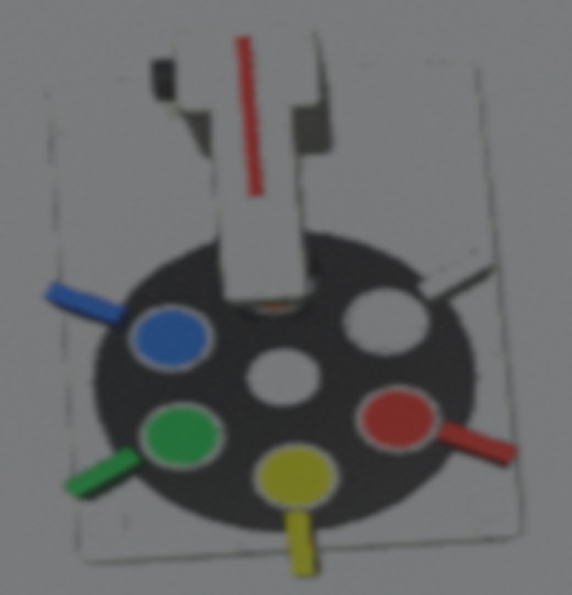

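Blue sits at 66.6° and the stripe at 5.0° about the centre (594.8, 97.9). The opposite windows are 110 mm apart, which matches. So the turret must turn about 61.6° clockwise. I'll approach with fingers closed, to (503, 42) beside the yellow tab.

Emit:
arm_command:
  gripper: [0, 0, 0, 0, 0]
  dp:
    - [-0.95, -0.72, 0]
    - [-0.95, -0.72, 0]
    - [-0.95, -0.72, 0]
    - [-0.95, -0.72, 0]
    - [-0.95, -0.72, 0]
  twist: [0, 0, 0, 0, 0]

```text
time: 0.72
tool_pos: [222.6, 391.4, 226.4]
tcp_rot: [-3.141, -0.0, 2.893]
contact_force: [1.3, -0.2, -0.8]
grip_width: 46.1
finger_force: 0.0
```

Emit:
arm_command:
  gripper: [0, 0, 0, 0, 0]
  dp:
    - [-0.95, -0.72, 0]
    - [-0.95, -0.72, 0]
    - [-0.95, -0.72, 0]
    - [-0.95, -0.72, 0]
    - [-0.95, -0.72, 0]
  twist: [0, 0, 0, 0, 0]

```text
time: 1.35
tool_pos: [315.5, 275.0, 226.5]
tcp_rot: [-3.141, -0.0, 2.893]
contact_force: [0.2, -0.1, -0.7]
grip_width: 1.0
finger_force: 0.0
```

Emit:
arm_command:
  gripper: [0, 0, 0, 0, 0]
  dp:
    - [-0.95, -0.72, 0]
    - [-0.95, -0.72, 0]
    - [-0.95, -0.72, 0]
    - [-0.95, -0.72, 0]
    - [-0.95, -0.72, 0]
  twist: [0, 0, 0, 0, 0]

```text
time: 1.98
tool_pos: [408.4, 158.6, 226.5]
tcp_rot: [-3.141, -0.001, 2.893]
contact_force: [-0.5, 1.5, 0.2]
grip_width: 0.3
finger_force: 0.0
```

Emit:
arm_command:
  gripper: [0, 0, 0, 0, 0]
  dp:
    - [-0.95, -0.72, 0]
    - [-0.95, -0.72, 0]
    - [-0.95, -0.72, 0]
    - [-0.95, -0.72, 0]
    - [-0.95, -0.72, 0]
  twist: [0, 0, 0, 0, 0]

```text
time: 2.6
tool_pos: [501.3, 42.2, 226.4]
tcp_rot: [-3.142, -0.001, 2.893]
contact_force: [-0.1, 0.3, 0.3]
grip_width: 0.4
finger_force: 0.0
```

Emit:
arm_command:
  gripper: [0, 0, 0, 0, 0]
  dp:
    - [0, 0, 0.9]
    - [0, 0, 0.9]
    - [0, 0, 0.9]
    - [0, 0, 0.9]
    - [0, 0, 0.7]
  twist: [-0.84, -0.84, -0.84, -0.84, -0.84]

```text
time: 3.22
tool_pos: [500.4, 43.0, 118.0]
tcp_rot: [3.141, -0.002, -3.022]
contact_force: [0.5, -0.3, 0.7]
grip_width: 0.0
finger_force: 0.0
```

```bash
python3 - <<'E'
from h import *
save('top','t1.png');im=save('side','s1.png')
cv2.imwrite('pics/s1c.png',cv2.cvtColor(cv2.resize(im[100:260,190:400],None,fx=3.5,fy=3.5),4))
o=get_obs();print(o['time'],o['tool_pos'],o['tcp_rot'])
# where the finger side faces / tab lie when tip at planned place
E
```

```text
3.325 [499.53347617  43.0670049  117.27275402] [ 3.14066227 -0.00441039 -3.02342414]
```

View pics/s1c.png

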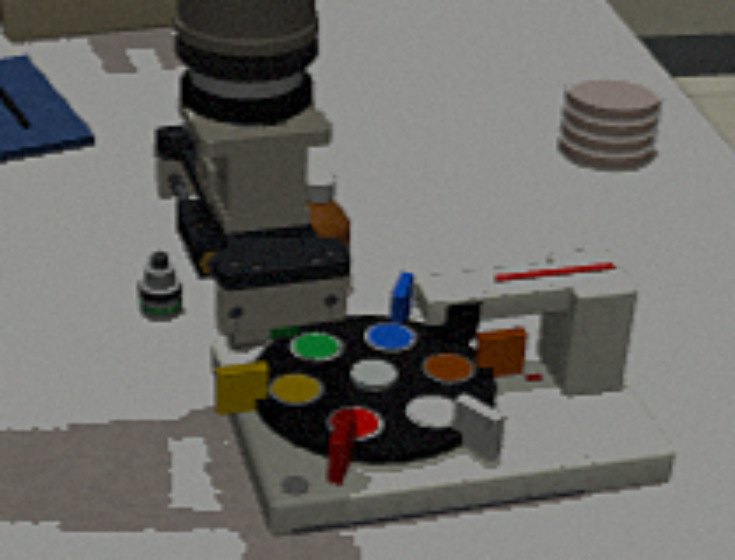

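The crop shows the gripper's palm at (280,300). No fingertips are visible below it, so I'll project the TCP into both views.

```bash
cat >> h.py <<'E'
def proj(n,P):
    c=get_calibration(n); R=Ro.from_euler('xyz',c['attitude']).as_matrix()
    q=(np.atleast_2d(P)-c['position'])@R@c['mtx'].T; return q[:,:2]/q[:,2:]
E
python3 - <<'E'
from h import *
p=get_obs()['tool_pos']
for dz in(0,19,66,100): print(dz,((proj('side',p+[0,0,dz])-[190,100])*3.5).round(),proj('top',p+[0,0,dz]).round())
im=cv2.imread('pics/t1.png');cv2.imwrite('pics/t1c.png',cv2.resize(im[90:260,180:330],None,fx=3.5,fy=3.5))
E
```

```text
0 [[244. 342.]] [[276. 241.]]
19 [[244. 316.]] [[276. 240.]]
66 [[244. 249.]] [[275. 239.]]
100 [[244. 199.]] [[275. 238.]]
```

View pics/t1c.png

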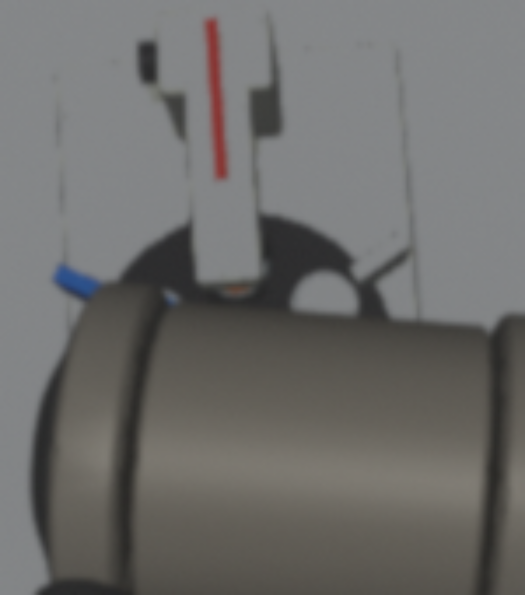

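The TCP projects to (244,342) in the side crop, behind the near end of the gripper body, so this is consistent. In the top view the arm hides the front half of the turret, but the stripe and the blue tab (75,280) stay visible. Next I descend and approach the tab.

Emit:
arm_command:
  gripper: [0, 0, 0, 0, 0]
  dp:
    - [0, 0, 0.6]
    - [0, 0, 0.6]
    - [0, 0, 0.6]
    - [0, 0, 0.5]
    - [0, 0, 0.15]
  twist: [0, 0, 0, 0, 0]

```text
time: 3.95
tool_pos: [500.5, 43.0, 56.9]
tcp_rot: [3.141, -0.002, -3.024]
contact_force: [0.1, 0.1, -0.1]
grip_width: 0.3
finger_force: 0.0
```

Emit:
arm_command:
  gripper: [0, 0, 0, 0, 0]
  dp:
    - [0, 0.16, 0]
    - [0, 0.16, 0]
    - [0, 0.16, 0]
    - [0, 0.16, 0]
    - [0, 0.16, 0]
  twist: [0, 0, 0, 0, 0]

```text
time: 4.58
tool_pos: [498.7, 63.2, 58.1]
tcp_rot: [3.142, 0.0, -3.024]
contact_force: [0.3, -1.1, -0.1]
grip_width: 0.5
finger_force: 0.0
```

Emit:
arm_command:
  gripper: [0, 0, 0, 0, 0]
  dp:
    - [0.045, 0.21, 0]
    - [0.045, 0.21, 0]
    - [0.045, 0.21, 0]
    - [0.045, 0.21, 0]
    - [0.045, 0.21, 0]
  twist: [0.6, 0.6, 0.6, 0.6, 0.6]

```text
time: 5.2
tool_pos: [492.9, 89.0, 58.1]
tcp_rot: [-3.141, 0.001, 2.996]
contact_force: [0.7, -1.2, -0.2]
grip_width: 0.6
finger_force: 0.6
```

Emit:
arm_command:
  gripper: [0, 0, 0, 0, 0]
  dp:
    - [0.045, 0.21, 0]
    - [0.045, 0.21, 0]
    - [0.045, 0.21, 0]
    - [0.045, 0.21, 0]
    - [0.045, 0.21, 0]
  twist: [0.6, 0.6, 0.6, 0.6, 0.6]

```text
time: 5.82
tool_pos: [493.9, 115.8, 58.1]
tcp_rot: [-3.142, 0.001, 2.734]
contact_force: [0.8, -2.1, 1.4]
grip_width: 0.4
finger_force: 0.7
```

```bash
cat >> h.py <<'E'
def look(f,C=(594.8,97.9)):
    im=save('top',f)
    for c in('blue','green','yellow','red'):
        m=mask(im,c,(190,310,147,255)); n,l,s,ce=cv2.connectedComponentsWithStats(m)
        for i in range(1,n):
            if s[i,4]>15:
                for z in (46,64):
                    d=ray('top',ce[i],z)[0,:2]-C; print(c,s[i,4],z,ce[i].round(1),'r',np.hypot(*d).round(1),'ang',(np.degrees(np.arctan2(d[1],d[0]))%360).round(1))
    o=get_obs(); d=o['tool_pos'][:2]-C; a=o['tcp_rot'][2]
    print(o['time'],'tool',o['tool_pos'].round(1),'yaw',np.degrees(a)%360,'r',d@[np.cos(a),np.sin(a)],'s',d@[-np.sin(a),np.cos(a)],o['contact_force'].round(1))
    return im
E
python3 -c "
from h import *
look('t2.png')"
```

```text
blue 80 46 [219.4 153.8] r 96.7 ang 38.3
blue 80 64 [219.4 153.8] r 91.1 ang 38.6
blue 160 46 [231.1 171.1] r 55.3 ang 40.9
blue 160 64 [231.1 171.1] r 50.7 ang 41.6
green 69 46 [220.6 192.4] r 55.4 ang 90.4
green 69 64 [220.6 192.4] r 52.5 ang 93.5
red 89 46 [269.9 214.1] r 58.1 ang 224.7
red 89 64 [269.9 214.1] r 59.9 ang 223.8
red 88 46 [277.9 229.4] r 90.7 ang 218.8
red 88 64 [277.9 229.4] r 91.8 ang 218.5
5.875 tool [494.  116.3  58.1] yaw 156.54543746323534 r 99.79784495072579 s 23.194482298103555 [ 1.  -0.4  0.9]
```

Contact is light (about 1.5 N) and blue is now at 38.5°, so 33.5° remain. I'll go 27° further and check.

Emit:
arm_command:
  gripper: [0, 0, 0, 0, 0]
  dp:
    - [0.045, 0.21, 0]
    - [0.045, 0.21, 0]
    - [0.045, 0.21, 0]
    - [0.045, 0.21, 0]
    - [0.045, 0.21, 0]
  twist: [0.6, 0.6, 0.6, 0.6, 0.6]

```text
time: 6.5
tool_pos: [501.7, 141.2, 58.1]
tcp_rot: [-3.142, 0.0, 2.473]
contact_force: [0.2, -2.1, 0.9]
grip_width: -0.0
finger_force: 0.8
```

Emit:
arm_command:
  gripper: [0, 0, 0, 0, 0]
  dp:
    - [0.036, 0.168, 0]
    - [0.036, 0.168, 0]
    - [0.036, 0.168, 0]
    - [0.036, 0.168, 0]
    - [0.036, 0.168, 0]
  twist: [0.48, 0.48, 0.48, 0.48, 0.48]

```text
time: 7.12
tool_pos: [512.7, 159.5, 58.1]
tcp_rot: [-3.141, 0.0, 2.264]
contact_force: [0.2, -1.7, 1.8]
grip_width: 0.5
finger_force: 0.9
```

```bash
python3 -c "
from h import *
im=look('t3.png')
cv2.imwrite('pics/t3c.png',cv2.cvtColor(cv2.resize(im[90:260,180:330],None,fx=3.5,fy=3.5,interpolation=2),4))"
```

```text
green 123 46 [224.4 182.1] r 52.4 ang 67.7
green 123 64 [224.4 182.1] r 48.6 ang 70.1
yellow 64 46 [232.1 210.5] r 47.7 ang 137.7
yellow 64 64 [232.1 210.5] r 47.7 ang 141.6
red 191 46 [254.1 220.6] r 55.3 ang 191.3
red 191 64 [254.1 220.6] r 57.1 ang 192.3
red 95 46 [257.  238.7] r 90.6 ang 190.9
red 95 64 [257.  238.7] r 91.6 ang 191.5
7.175 tool [513.1 159.9  58.1] yaw 129.62278065821613 r 99.90168689903012 s 23.4009098798586 [-0.2 -1.6  0.3]
```

View pics/t3c.png

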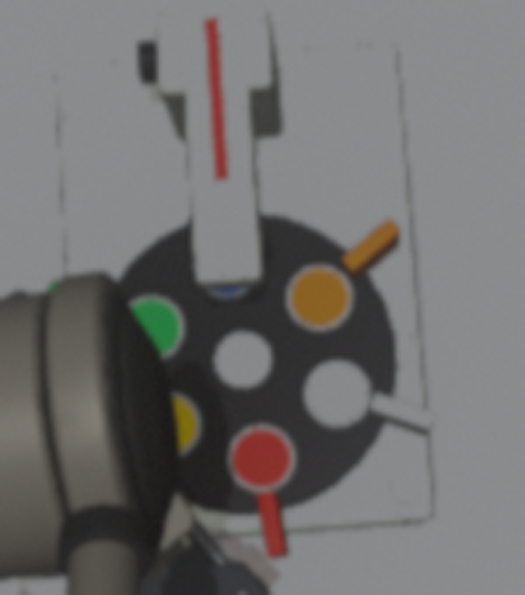

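Blue is under the lamp head. The red window and tab are fully visible at 191.4°, so blue is at 11.4° and 6.4° remain. I'll push 6° now, slowly.

Emit:
arm_command:
  gripper: [0, 0, 0, 0, 0]
  dp:
    - [0.018, 0.084, 0]
    - [0.018, 0.084, 0]
    - [0.018, 0.084, 0]
    - [0.018, 0.084, 0]
    - [0.018, 0.084, 0]
  twist: [0.24, 0.24, 0.24, 0.24, 0.24]

```text
time: 7.8
tool_pos: [519.7, 167.9, 58.0]
tcp_rot: [3.141, 0.0, 2.158]
contact_force: [-1.0, -1.3, 1.4]
grip_width: 0.3
finger_force: 1.1
```

```bash
cat >> h.py <<'E'
H['orange']=(9,20)
def comp(im,col,box):
    m=mask(im,col,box); n,l,s,ce=cv2.connectedComponentsWithStats(m)
    return [(s[i,4],ce[i]) for i in range(1,n) if s[i,4]>60]
E
python3 -c "
from h import *
im=look('t4.png')
for c in('orange','red'):
  for n,p in comp(im,c,(225,310,147,255)): print(c,n,p.round(1),ray('top',p,46)[0].round(1))
r=measure(im)['stripe'];print(r[1],r[2])"
```

```text
green 180 46 [223.7 180.7] r 54.9 ang 65.5
green 180 64 [223.7 180.7] r 50.9 ang 67.7
yellow 150 46 [227.4 208.4] r 51.8 ang 127.4
yellow 150 64 [227.4 208.4] r 51.2 ang 131.1
red 184 46 [251.2 220.9] r 55.2 ang 185.3
red 184 64 [251.2 220.9] r 56.9 ang 186.7
red 97 46 [251.9 239.4] r 90.8 ang 184.6
red 97 64 [251.9 239.4] r 91.6 ang 185.5
7.85 tool [520.  168.1  58. ] yaw 123.62437258628616 r 99.87920867498617 s 23.452777028843013 [ 0.  -1.7  2.1]
orange 105 [288.4 164.6] [651.4  22.6  46. ]
orange 187 [272.7 176.9] [626.4  52.8  46. ]
red 184 [251.2 220.9] [539.9  92.8  46. ]
red 97 [251.9 239.4] [504.3  90.6  46. ]
5.0800447 [718.94759466 108.55096203]
```

All windows now give blue at about 5.2° against the stripe's 5.0°. I'll back off, lift, and check with a clear view.

Emit:
arm_command:
  gripper: [0, 0, 0, 0, 0]
  dp:
    - [0, -0.15, 0]
    - [0, -0.25, 0]
    - [0, -0.25, 0]
    - [0, 0, -0.4]
    - [0, 0, -0.9]
  twist: [0, 0, 0, 0, 0]

```text
time: 8.48
tool_pos: [505.6, 158.6, 90.7]
tcp_rot: [-3.14, -0.001, 2.16]
contact_force: [0.3, 0.0, 0.1]
grip_width: 0.4
finger_force: 0.0
```

Emit:
arm_command:
  gripper: [0, 0, 0, 0, 0]
  dp:
    - [0, 0, -0.9]
    - [0, 0, -0.9]
    - [0, 0, -0.9]
    - [0, 0, -0.9]
    - [0, 0, -0.9]
  twist: [0, 0, 0, 0, 0]

```text
time: 9.1
tool_pos: [506.2, 158.8, 204.6]
tcp_rot: [3.14, 0.0, 2.16]
contact_force: [-0.2, 0.2, -0.3]
grip_width: 0.7
finger_force: 0.0
```

Emit:
arm_command:
  gripper: [0, 0, 0, 0, 0]
  dp:
    - [0.9, 0, 0]
    - [0.9, 0, 0]
    - [0.9, 0, 0]
    - [0.9, 0, 0]
    - [0.9, 0, 0]
  twist: [0, 0, 0, 0, 0]

```text
time: 9.72
tool_pos: [443.3, 253.0, 203.9]
tcp_rot: [3.14, 0.0, 2.16]
contact_force: [0.0, -0.7, 0.3]
grip_width: 0.3
finger_force: 0.0
```

```bash
python3 -c "
from h import *
im=look('t5.png')
P={}
off=dict(green=60,yellow=120,red=180,orange=-60)
for c in off:
  for n,p in comp(im,c,(190,310,147,255)):
    if n>140: P[c]=ray('top',p,46)[0,:2]
print({k:v.round(1) for k,v in P.items()})
# least-squares circle pose: centre + angle from known 55 mm window pattern
from scipy.optimize import least_squares
f=lambda q:np.concatenate([q[:2]+55*np.array([np.cos(q[2]+np.radians(off[c])),np.sin(q[2]+np.radians(off[c]))])-P[c] for c in P])
s=least_squares(f,[595,98,.09]);print(s.x[:2],np.degrees(s.x[2]),np.abs(s.fun).max())
r=measure(im)['stripe'];d=r[2]-s.x[:2];print(r[1],np.degrees(np.arctan2(d[1],d[0])))
im2=save('side','s5.png')
a=cv2.resize(im[90:260,180:330],None,fx=2.6,fy=2.6,interpolation=2);b=cv2.resize(im2[160:260,230:400],(400,442//2),interpolation=2)
o=np.zeros((442,790,3),np.uint8);o[:,:390]=a[:442];o[:221,390:]=b;cv2.imwrite('pics/f.png',cv2.cvtColor(o,4))"
```

```text
green 85 46 [205.1 170.6] r 96.3 ang 64.1
green 85 64 [205.1 170.6] r 91.3 ang 65.3
green 180 46 [223.9 180.5] r 54.8 ang 65.0
green 180 64 [223.9 180.5] r 50.8 ang 67.2
yellow 193 46 [225.5 208.5] r 54.8 ang 125.2
yellow 193 64 [225.5 208.5] r 53.9 ang 128.7
yellow 117 46 [208.  218.7] r 93.6 ang 123.6
yellow 117 64 [208.  218.7] r 91.6 ang 125.7
red 186 46 [251.1 220.8] r 55.1 ang 185.2
red 186 64 [251.1 220.8] r 56.8 ang 186.6
red 93 46 [251.8 239.3] r 90.5 ang 184.5
red 93 64 [251.8 239.3] r 91.3 ang 185.4
9.775 tool [441.8 254.8 203.8] yaw 123.80719008384753 r 215.4914834786002 s 39.869801849248795 [-1.4  1.2 -0.2]
{'green': array([617.9, 147.6]), 'yellow': array([563.2, 142.7]), 'red': array([540. ,  92.9]), 'orange': array([626.3,  52.8])}
[594.74464357  97.7301962 ] 5.036938588755974 0.06891446227157161
5.132263 5.007781484645537
```

View pics/f.png

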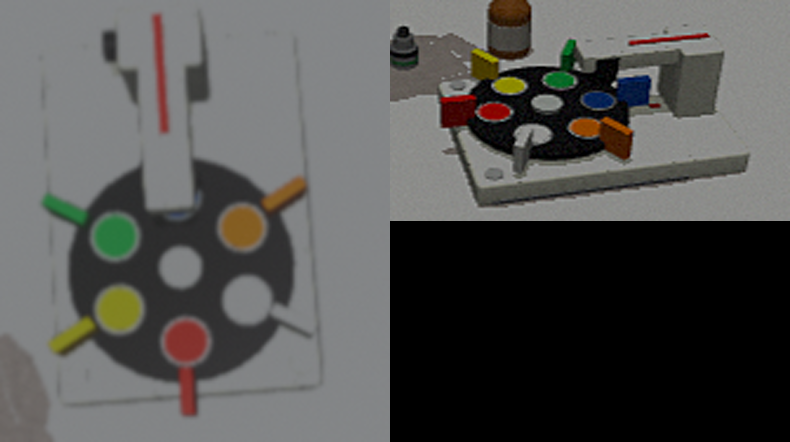

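The picture shows the blue filter under the lamp head, red opposite the stripe, and the objective and bottle standing. The fit puts blue at 5.04° and the stripe at 5.01°, with a residual of 0.07 mm. The arm is clear, so I'm handing in.

```bash
python3 -c "
from plant import *
print(close_job())"
```

```text
the job is handed in; nothing more can be done
None
```

The blue filter is centred under the lamp head, its tab within about 0.1° of the red stripe by the last camera fit; I only pushed the yellow tab, stayed clear of the flask, bottle and objective, and handed in at about 10 s.

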